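# Sort the hinge parts, then offer up the strap leaf to the jamb

## Task

Sort the loose hinge parts first: put the cranked hinge pin in the oblong wooden tray with the other pins, and the steel bush in the round tin with the other bushes. Then pick up the strap hinge leaf (the strap with a knuckle at its end), gently bring its knuckle in between the two knuckles of the leaf on the jamb block so that the three holes line up, with the strap level, right way up and pointing straight away from the block, and finish while still holding it there in the air, in the gripper, ready for the pin. Leave everything else where it lies.

Things in the scene. Friction and masses are not known exactly. Their poses are not given: they have to be found in the camera images.
- leaf: Loose strap hinge leaf, steel, 0.3 kg, level on a fixed timber bearer (70 mm long, 16 wide, 20 high) under the strap's middle. Origin on the strap's underside; strap x -70 to +60, y -15 to +15, z 0 to 8 mm. x points along the strap to its knuckle, y along the hole, z up. Knuckle: tube, 22 mm outside, hole 12, 30 long, underside flush. Centre of mass 10 mm to +x; grip across the width there.
- leaf_eye (a point): Middle of the hole of the loose leaf's knuckle, at (70, 0, 11) mm from the leaf's origin; same axes as the leaf.
- jamb: Fixed timber jamb block 90 (x) x 160 (y) x 70 mm high, steel hinge leaf 8 mm thick flat on its top. Two knuckles (tubes along y, 22 mm outside, hole 12 mm, 25 mm long each) overhang its -x face, the side towards the robot, with a 35 mm gap between them, open above, below and in front, for the loose leaf's knuckle. Hole axis 17 mm out from that face. Origin under the block's centre, z up.
- jamb_eye (a point): Point on the axis of the two fixed knuckles, midway between them, 81 mm above the bench, at (-62, 0, 81) mm from the jamb's origin; axes as the jamb (y along the holes, x into the block). The loose leaf's eye must come here with its x and y along the jamb's x and y: strap out towards -x, its underside 70 mm above the bench.
- pin: Loose cranked hinge pin: round steel bar 10 mm thick lying flat, 60 g. Shank along x from x = -35 to +40 mm; at its -x end a 28 mm crank bent flat to +y. Origin under the shank, z up. Grip it across the shank.
- pin_center (a point): Point in the pin's shank above the body's origin, 5 mm above the bench as it lies.
- bush: Loose steel bush: short tube standing on end, 28 mm outside, 13 mm hole, 16 mm high, 50 g. Origin at the centre of its underside, z up.
- pin_tray: Oblong open plywood tray, fixed, 150 (x) x 130 (y) x 35 mm high, walls and floor 5 mm; two cranked pins already lie (fixed) in its +x half. Origin under its centre.
- pin_tray_free (a point): Centre of the tray's free part, on its floor (5 mm above the bench), 25 mm to -x of the tray's centre; axes as the tray. A pin lowered here with its shank along the tray's y lies clear of the others whichever way its crank points.
- bush_tin: Round open aluminium tin, fixed, 124 mm across, 35 mm high, wall 3 mm, floor 4 mm; two bushes already stand (fixed) on its +x side, centres 36 mm from the middle. Origin under its centre.
- bush_tin_free (a point): Centre of the tin's free part, on its floor (4 mm above the bench), 20 mm to -x of the tin's centre; axes as the tin.
- plate: Bystander: plain flat steel mending plate 110 x 30 x 6 mm without a knuckle, on a bearer like the leaf's. Leave it.
- offcut: Bystander: dark timber offcut 50 x 30 x 20 mm.
- pencil: Bystander: flat red carpenter's pencil 140 mm long, 8 mm high.
- screwdriver: Bystander: screwdriver lying behind the jamb block.
- glue: Bystander: closed white glue bottle, 60 mm across, 150 mm high, standing at the back right.
- grinder: Bystander: angled air grinder, 190 mm long, about 43 mm high, lying at the back left.
Things that resemble listed ones, but are neither listed nor needed, are in the scene too. Leave any black look-alike of the pin alone.

How it is judged:
On the way:
1. the pin lies in the tray and the bush in the tin, both let go (x of pin_center in the frame of pin_tray between -0.068 and 0.068 m and y of pin_center in the frame of pin_tray between -0.058 and 0.058 m and height (world z) of pin_center below 0.0225 m and horizontal distance between bush and bush_tin below 0.05 m and height (world z) of bush below 0.025 m and contact force between each of pin, bush and the fingers below 0.1 N and linear speed of each of pin, bush below 0.05 m/s), for 0.2 s.
At the end, for the whole second after the job is handed in: Pin in the tray (under 22.5 mm high), bush in the tin (within 50 mm of its centre, under 25 mm). Leaf still, gripped (over 3 N), its eye within 3.5 mm of the jamb eye on each axis, hole parallel within 0.1 rad, level within 0.15 rad, right way up, strap away from the block, under 10 N on the jamb (x of pin_center in the frame of pin_tray between -0.068 and 0.068 m and y of pin_center in the frame of pin_tray between -0.058 and 0.058 m and height (world z) of pin_center below 0.0225 m and horizontal distance between bush and bush_tin below 0.05 m and height (world z) of bush below 0.025 m and x of leaf_eye in the frame of jamb_eye between -0.0035 and 0.0035 m and y of leaf_eye in the frame of jamb_eye between -0.0035 and 0.0035 m and z of leaf_eye in the frame of jamb_eye between -0.0035 and 0.0035 m and angle between the y axis of leaf and the y axis of jamb, either way round below 0.1 rad and angle between the x axis of leaf and the x axis of jamb, either way round below 0.15 rad and x of leaf in the frame of jamb below -0.1 m and angle between leaf's own z axis and vertical below 0.15 rad and contact force between leaf and the fingers above 3 N and contact force between leaf and jamb below 10 N and linear speed of leaf below 0.02 m/s); the arm keeps its last pose, push and grip.
It fails at once if a bystander is shifted by more than 30 mm (distance of any of plate, offcut, pencil, screwdriver, glue, grinder from where it was at the start of the episode above 0.03 m).
It fails at once if the leaf is knocked or pressed against the jamb with more than 30 N (contact force between leaf and jamb above 30 N).
It also fails if it takes over 67 s, if anything falls off the work surface, if the arm or the gripper's body presses on something with over 40 N, if the wrist force passes 120 N, or if a joint passes its speed limit or range.

## Robot

A 7-joint arm with a two-finger parallel gripper is mounted at the origin on the work surface. World frame = base frame: x ahead of the robot, y to its left, z up, the work surface at z = 0. Lengths are in m, angles in rad, forces in N, time in s.
With the tool pointing down it reaches from about 0.35 to 0.9 m from the base axis. Payload 8.1 kg.
Tool frame: the origin (TCP) lies at the very end of the fingers, on their centre line; the grasp point (between the pads) lies 19 mm behind it; z points along the fingers, y is the line along which they close (so a half turn about z gives the same grasp; the last joint's range is limited). The gripper opens to 92 mm and grips with 3 to 60 N. Pads are 19 mm wide; open, the fingers measure 130 mm over their backs; the gripper's body (75 mm by 190 mm) begins 47 mm behind the grasp point.
Start: joints at [1.247, 0.434, 0.025, 1.573, -0.012, 1.134, -0.075], TCP at [0.137, -0.61, 0.227] pointing down, gripper open.
Joint ranges: [-2.62, 2.62], [-0.44, 2.09], [-1.27, 1.32], [0.08, 2.57], [-1.32, 4.46], [0.12, 2], [-2.74, 2.74]. Speed limits (rad/s): [2.22, 2.22, 3.01, 3.01, 3.14, 3.14, 3.14].

## Interface

Orientations are given as a rotation vector (axis times angle).
In Python, from cell import arm gives the robot as it stands.
- The arm moves only by the shell command python3 -m pendant 'ROWS' [FORCE]. ROWS is a JSON object of lists of equal length, an entry for each row: "slide": the shift along the tool's x, y, z in units of 0.3 m (1.0 is 0.3 m), a list of three; "dr": the turn, a rotation vector about the tool's x, y, z in units of 0.12 rad (1.0 is 0.12 rad), a list of three; "claw": the opening, from 0 (shut) to 1 (fully open). In form: {"slide": [[tx, ty, tz], ...], "dr": [[ax, ay, az], ...], "claw": [claw, ...]}. A call has 1 to 10 rows; each row shifts and turns the commanded pose from where the row before left it, along the tool's axes as they then stand; what a row does not reach is not made up. A row lasts 1/10 s, in which the tool goes at most 50 mm and 8.59 degrees, less where a joint would pass 70% of its speed; a pose out of reach is approached as far as the arm can. A call with a number of a shift or a turn outside -1 to 1 is refused whole. A call with a gripper value outside its range is refused whole. The fingers move at their own pace and stop on an object; FORCE is the grip in N (left out, the last holds). Time passes only in rows, so rows that do not move let the fingers close. It gives the time, the measured TCP pose, the force, the opening and the grip force at its end, in the units of the state.
- arm.observe(): the state, without advancing time (a new reading comes with each control period).
- arm.get_image(name): name is "scene" or "top" or "wrist"; returns the picture (400x640x3 uint8, red, green, blue); there is no depth.
- arm.calibration(name): a dict with "K" (3x3 intrinsics, pixels), "dist" ([k1, k2, p1, p2, k3] as OpenCV has them; the pictures are not rectified), "xyz" and "orientation" of the camera in the world. Camera axes: x right, y up, looking along -z (the intrinsics and any distortion apply to the point x, -y, -z); pixel columns grow to the right and rows downward; lengths in m; the calibration is good to about 2 mm. A picture is of the moment at which its call begins: read the wrist's pose just before it. calibration takes no time and is no camera call; for the wrist camera it gives the pose at the moment of the call.
- arm.sign_off(): hands the job in; it is judged then, once.
The state is a dict: "clock": time; "joints": joint angles; "dq": joint speeds; "joint_efforts": joint torques, N m; "position": TCP position; "ee_rot": TCP orientation; "force": force on the tool from outside, world axes, zero at the start; "ft_torque": the same for the moment, N m; "width": opening from 0.0 (shut) to 1.0 (fully open); "gripper_force": force on a finger pad.
Only numpy, scipy, OpenCV 4.12 (cv2) and the standard library are available. Lean on these libraries where they do the work, as an engineer would, in place of code of your own. Each camera call takes 0.05 s, during which the arm holds its last target. There are 200 camera calls.

## Working session

There is one attempt and no reset: what is moved stays moved. The work goes in short steps, Python scripts to look and compute and a shell command to move; the robot and the scene stay as the last step left them, time stands still between calls to the robot, and variables do not carry over. Pictures are saved under pics/ and viewed, at most 10 in all, crops included, and the job is handed in when it is done.

```bash
mkdir -p pics; ls; cat > h.py <<'E'
import numpy as np,cv2
from scipy.spatial.transform import Rotation as R
from cell import arm
def cam(n):
    c=arm.calibration(n);K=np.array(c["K"],float);d=np.array(c["dist"],float)
    o=np.array(c["orientation"],float)
    Rm=R.from_rotvec(o).as_matrix() if o.shape==(3,) else (R.from_quat(o).as_matrix() if o.shape==(4,) else o)
    return K,d,np.array(c["xyz"],float),Rm
def ray(c,uv):
    K,d,p,Rm=c
    n=cv2.undistortPoints(np.array(uv,float).reshape(-1,1,2),K,d).reshape(-1,2)
    return (Rm@np.c_[n[:,0],-n[:,1],-np.ones(len(n))].T).T
def plane(c,uv,z):
    r=ray(c,uv);return c[2]+r*((z-c[2][2])/r[:,2:3])
def proj(c,P):
    K,d,p,Rm=c
    q=(np.atleast_2d(P)-p)@Rm; q=q*[1,-1,-1]
    return cv2.projectPoints(q,np.zeros(3),np.zeros(3),K,d)[0].reshape(-1,2)
def snap(n,f):
    c=cam(n);im=arm.get_image(n)[:,:,::-1].copy();cv2.imwrite("pics/"+f,im);return c,im
E
python3 - <<'E'
from h import *
for n in("scene","top"):
    c,im=snap(n,n+"0.png");print(n,arm.calibration(n))
print(arm.observe())
E
```

```text
pics
scene {'K': array([[447.25156591,   0.        , 323.51818194],
       [  0.        , 447.25156591, 199.58606398],
       [  0.        ,   0.        ,   1.        ]]), 'dist': array([-0.10006531,  0.        ,  0.        ,  0.        ,  0.        ]), 'xyz': array([ 0.94678613, -0.54875004,  0.8572418 ]), 'orientation': array([0.69523414, 0.21593312, 0.63405338])}
top {'K': array([[488.80896363,   0.        , 310.34411092],
       [  0.        , 488.80896363, 204.68113675],
       [  0.        ,   0.        ,   1.        ]]), 'dist': array([0.02344025, 0.        , 0.        , 0.        , 0.        ]), 'xyz': array([0.30228768, 0.00434183, 1.17185458]), 'orientation': array([ 0.16059716, -0.14824256, -1.4319522 ])}
{'clock': 0.1, 'joints': array([ 1.24738845,  0.43518413,  0.02499923,  1.57395418, -0.01162605,
        1.13398   , -0.07506798]), 'dq': array([ 4.62433713e-04, -1.00642403e-03, -3.29093820e-04, -2.13226486e-03,
       -9.55676617e-05, -1.03640275e-03,  9.27018026e-04]), 'joint_efforts': array([ 3.79946476e-03, -6.69123244e+01,  9.88304056e-01, -3.15144897e+01,
       -6.06095209e-02,  3.74480279e-02,  7.45569810e-05]), 'position': array([ 0.13673786, -0.60942264,  0.22602466]), 'ee_rot': array([-3.12113158e+00, -3.45879759e-01,  4.15976112e-04]), 'force': array([-0.55066928,  0.02937325, -0.22429801]), 'ft_torque': array([-0.01572105,  0.0171633 ,  0.03159742]), 'gripper_force': 0.0, 'width': 0.9997358217098374}
```

View pics/top0.png

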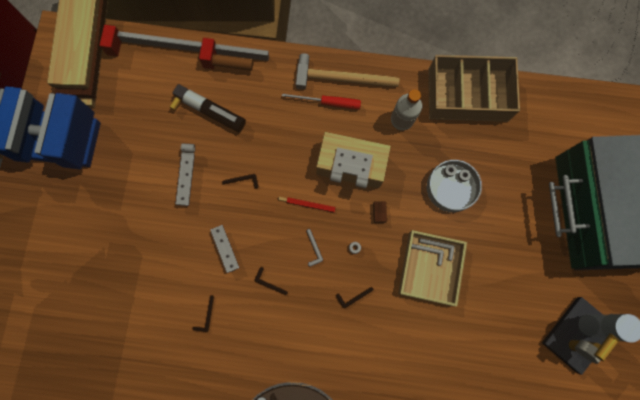

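View pics/scene0.png

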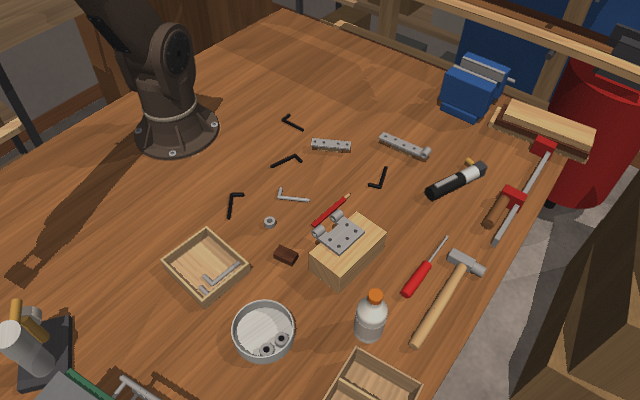

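The top view shows the leaf at about (186,175) with its knuckle at (187,148), and the plain plate at (225,249). The grey pin is at (314,247), the bush at (355,248), the tray at (434,268), the tin at (455,186) and the jamb at (353,160) with its knuckles facing down. I'll measure these with masks.

```bash
python3 - <<'E'
from h import *
im=cv2.imread("pics/top0.png");c=cam("top")
print("tcp px",proj(c,[0.137,-0.61,0.227]),"base",proj(c,[0,0,0]))
hsv=cv2.cvtColor(im,cv2.COLOR_BGR2HSV)
m=((hsv[:,:,1]<70)&(hsv[:,:,2]>70)).astype(np.uint8)
n,l,s,ce=cv2.connectedComponentsWithStats(m)
for i in range(1,n):
    x,y,w,h,a=s[i]
    if a>25 and y>90 and 160<x<500:
        pts=np.argwhere(l==i)[:,::-1].astype(np.float32)
        r=cv2.minAreaRect(pts); z={0:0}.get(0)
        W=plane(c,[ce[i]],.015)[0]
        print(i,s[i],ce[i].round(1),"W15",W.round(4),"rect",np.round(plane(c,cv2.boxPoints(r),.015)[:,:2],3).tolist())
crop=im[125:310,165:490];cv2.imwrite("pics/crop.png",cv2.resize(crop,None,fx=2.4,fy=2.4,interpolation=cv2.INTER_CUBIC))
E
```

```text
tcp px [[638.59293238 446.68018118]] base [[291.34085878 442.73055371]]
10 [283  94  37   7  60] [301.4  96.9] W15 [0.808  0.0887 0.015 ] rect [[0.806, 0.136], [0.811, 0.136], [0.81, 0.044], [0.805, 0.044]]
11 [397  94  25  23 342] [408.6 107. ] W15 [ 0.8173 -0.1822  0.015 ] rect [[0.804, -0.146], [0.856, -0.162], [0.836, -0.22], [0.784, -0.203]]
12 [210 105  27  17 151] [222.7 112.8] W15 [0.7392 0.2781 0.015 ] rect [[0.746, 0.315], [0.759, 0.31], [0.733, 0.243], [0.72, 0.247]]
16 [176 144  19  62 770] [184.9 174.6] W15 [0.5689 0.3423 0.015 ] rect [[0.494, 0.352], [0.647, 0.366], [0.648, 0.333], [0.495, 0.32]]
17 [ 331  148   42   39 1060] [351.5 165.4] W15 [ 0.647  -0.0577  0.015 ] rect [[0.607, -0.008], [0.689, -0.015], [0.681, -0.108], [0.598, -0.099]]
18 [ 429  160   53   51 1842] [453.5 186.1] W15 [ 0.6281 -0.3097  0.015 ] rect [[0.686, -0.245], [0.703, -0.371], [0.578, -0.379], [0.561, -0.256]]
22 [211 225  28  47 607] [224.2 248.6] W15 [0.4034 0.2175 0.015 ] rect [[0.443, 0.26], [0.459, 0.233], [0.364, 0.176], [0.349, 0.203]]
23 [307 229  16  37 166] [314.2 249.1] W15 [0.4305 0.006  0.015 ] rect [[0.476, 0.03], [0.482, -0.001], [0.397, -0.018], [0.391, 0.013]]
25 [420 239  34  21 177] [440.  245.9] W15 [ 0.4781 -0.2889  0.015 ] rect [[0.484, -0.238], [0.514, -0.252], [0.478, -0.33], [0.448, -0.316]]
26 [349 242  12  12  89] [354.6 247.1] W15 [ 0.4479 -0.0883  0.015 ] rect [[0.446, -0.07], [0.466, -0.086], [0.451, -0.106], [0.431, -0.09]]
27 [412 244  32  21 160] [430.7 251.4] W15 [ 0.462  -0.2682  0.015 ] rect [[0.468, -0.22], [0.497, -0.235], [0.461, -0.307], [0.433, -0.292]]
34 [307 386  23  13  37] [318.7 391. ] W15 [ 0.1172 -0.0455  0.015 ] rect [[0.124, -0.018], [0.13, -0.021], [0.111, -0.072], [0.105, -0.07]]
```

View pics/crop.png

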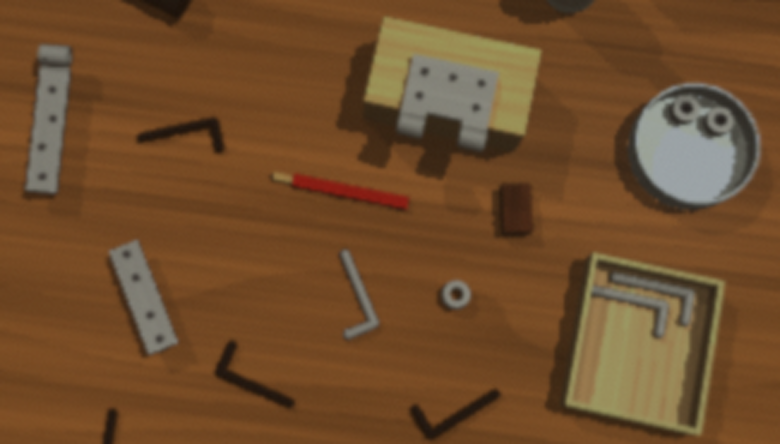

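The crop shows these points (crop px). Pin: shank tip (344,252), corner (376,323), crank end (348,334). Tray top corners: (594,254), (723,281), (701,432), (567,405). The jamb's knuckles face down at (411,125) and (474,138). The leaf's knuckle is at the top, (55,53).

```bash
python3 - <<'E'
from h import *
c=cam("top");s=arm.observe();print(R.from_rotvec(s["ee_rot"]).as_matrix().round(3).tolist())
f=lambda pts,z:plane(c,[(165+(u+.5)/2.4-.5,125+(v+.5)/2.4-.5) for u,v in pts],z)[:,:2]
def show(n,p): print(n,p.round(4).tolist(),"mean",p.mean(0).round(4))
p=f([(344,252),(376,323),(348,334)],.01);show("pin",p);d=p[0]-p[1];print(np.degrees(np.arctan2(d[1],d[0])),np.linalg.norm(d))
t=f([(594,254),(723,281),(701,432),(567,405)],.035);show("tray",t);x=t[0]+t[1]-t[2]-t[3];print(np.degrees(np.arctan2(x[1],x[0])),np.linalg.norm(x)/2)
show("bush",f([(456,294)],.016))
show("tin",f([(697,146)],.035)); show("tinbush",f([(686,107),(720,121)],.02))
j=f([(385,18),(541,51),(525,135),(365,102)],.07);show("jamb",j);x=j[0]+j[1]-j[2]-j[3];print(np.degrees(np.arctan2(x[1],x[0])),np.linalg.norm(x)/2)
l=f([(55,46),(41,192),(56,118)],.028);show("leaf",l);d=l[0]-l[1];print(np.degrees(np.arctan2(d[1],d[0])),np.linalg.norm(d))
E
```

```text
[[0.976, 0.219, -0.0], [0.219, -0.976, 0.001], [-0.0, -0.001, -1.0]]
pin [[0.4753, 0.0268], [0.4093, -0.014], [0.3949, 0.012]] mean [0.4265 0.0083]
31.73679238176588 0.07756764328194711
tray [[0.5024, -0.2163], [0.4927, -0.343], [0.3462, -0.3321], [0.3541, -0.204]] mean [ 0.4238 -0.2738]
-4.4918397500264104 0.14786739690228934
bush [[0.4477, -0.0886]] mean [ 0.4477 -0.0886]
tin [[0.6244, -0.3079]] mean [ 0.6244 -0.3079]
tinbush [[0.6678, -0.2979], [0.6578, -0.3331]] mean [ 0.6628 -0.3155]
jamb [[0.7031, 0.0167], [0.6899, -0.1394], [0.6032, -0.1327], [0.6152, 0.0251]] mean [ 0.6529 -0.0576]
-4.952362269247994 0.0876162384201893
leaf [[0.6432, 0.3462], [0.4921, 0.3324], [0.5688, 0.3315]] mean [0.5681 0.3367]
5.21523620527888 0.1516997741003139
```

```bash
cat >> h.py <<'E'
def go(xyz,yaw=None):
    s=arm.observe();Rm=R.from_rotvec(s["ee_rot"]);p=np.array(s["position"])
    psi=np.degrees(np.arctan2(*Rm.as_matrix()[[1,0],0]))
    yaw=psi if yaw is None else yaw
    T=R.from_euler("ZX",[yaw,180],degrees=True)
    print("clock %.2f"%s["clock"],"p",p.round(4),"psi %.1f"%psi,"width %.3f f %.1f"%(s["width"],s["gripper_force"]),"F",np.round(s["force"],1))
    print(" slide now",(Rm.inv().apply(np.array(xyz)-p)/.3).round(4),"slide after turn",(T.inv().apply(np.array(xyz)-p)/.3).round(4),"dr",((Rm.inv()*T).as_rotvec()/.12).round(3))
E
python3 -c "
from h import *
go([.4477,-.0886,.12],-5)
print(proj(cam('scene'),[.137,-.61,.227]))"
```

```text
clock 0.10 p [ 0.1367 -0.6094  0.226 ] psi 12.6 width 1.000 f 0.0 F [-0.6  0.  -0.2]
 slide now [ 1.3915 -1.4665  0.3553] slide after turn [ 0.8813 -1.8198  0.3534] dr [-0.011  0.003  2.567]
[[-50.50691376 236.44324265]]
```

```bash
python3 -m pendant '{"slide":[[0,0,0],[0,0,0],[0,0,0],[0,-0.14,0],[0,-0.14,0],[0.08,-0.14,0],[0.08,-0.14,0],[0.08,-0.14,0],[0.08,-0.14,0],[0.08,-0.14,0]],"dr":[[0,0,0.856],[0,0,0.856],[0,0,0.856],[0,0,0],[0,0,0],[0,0,0],[0,0,0],[0,0,0],[0,0,0],[0,0,0]],"claw":[1,1,1,1,1,0.6,0.6,0.6,0.6,0.6]}' 30
python3 -m pendant '{"slide":[[0.08,-0.14,0.05],[0.08,-0.14,0.06],[0.08,-0.14,0.06],[0.08,-0.14,0.06],[0.08,-0.14,0.06],[0.081,-0.14,0.06],[0,0,0],[0,0,0]],"dr":[[0,0,0],[0,0,0],[0,0,0],[0,0,0],[0,0,0],[0,0,0],[0,0,0],[0,0,0]],"claw":[0.6,0.6,0.6,0.6,0.6,0.6,0.6,0.6]}'
python3 - <<'E'
from h import *
go([.4477,-.0886,.005],-5)
c,im=snap("wrist","w1.png")
print(proj(c,[[.4477,-.0886,.016],[.4477,-.0886,0]]),c[2])
m=im
E
```

```text
clock: 1.1
position: [0.2827, -0.3256, 0.2267]
ee_rot: [3.138, -0.137, -0.0]
force: [0.9, -0.2, -0.0]
width: 0.624
gripper_force: 0.0
clock: 1.9
position: [0.4429, -0.0947, 0.1241]
ee_rot: [-3.138, 0.132, 0.003]
force: [-0.3, -1.3, -0.5]
width: 0.602
gripper_force: 0.0
clock 1.90 p [ 0.4429 -0.0947  0.1241] psi -4.8 width 0.602 f 0.0 F [-0.3 -1.3 -0.5]
 slide now [ 0.0151 -0.0215  0.397 ] slide after turn [ 0.0143 -0.0217  0.397 ] dr [-0.003  0.016  0.025]
[[314.87039917 193.4734256 ]
 [315.31969436 188.40718177]] [ 0.52459257 -0.10225213  0.2808365 ]
```

View pics/w1.png

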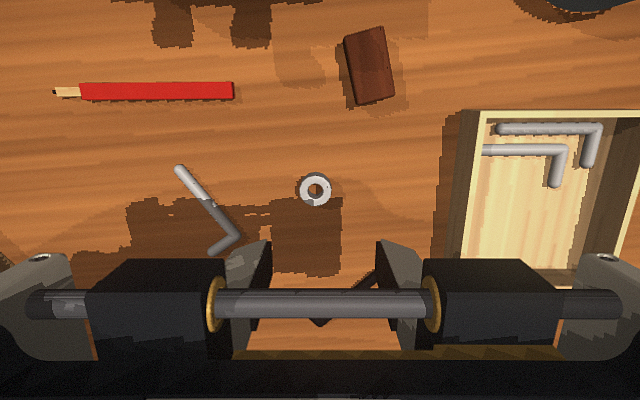

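The wrist view shows the bush at (315,190), within 3 px of the prediction, and the pin at tip (180,168), corner (237,240). I'll refine both from this view.

```bash
python3 - <<'E'
from h import *
c=cam("wrist");print("bush",plane(c,[[315,190]],.016).round(4))
p=plane(c,[[180,168],[237,240],[212,251]],.008)[:,:2];d=p[0]-p[1];print(p.round(4),np.degrees(np.arctan2(d[1],d[0])),np.linalg.norm(d))
go([*plane(c,[[315,190]],.016)[0,:2],.006],-5)
E
```

```text
bush [[ 0.4503 -0.0904  0.016 ]]
[[ 0.4771  0.0221]
 [ 0.4071 -0.0149]
 [ 0.3982  0.0097]] 27.879369515358597 0.07917638321153966
clock 1.95 p [ 0.4425 -0.0961  0.1245] psi -5.0 width 0.602 f 0.0 F [-0.6 -0.2  0.2]
 slide now [ 0.0248 -0.0212  0.3949] slide after turn [ 0.0243 -0.0211  0.3949] dr [0.002 0.011 0.003]
```

```bash
python3 -m pendant '{"slide":[[0.02,-0.021,0.06],[0,0,0.1],[0,0,0.1],[0,0,0.08],[0,0,0.055],[0,0,0],[0,0,0],[0,0,0],[0,0,0],[0,0,0]],"dr":[[0,0,0],[0,0,0],[0,0,0],[0,0,0],[0,0,0],[0,0,0],[0,0,0],[0,0,0],[0,0,0],[0,0,0]],"claw":[0.6,0.6,0.6,0.6,0.6,0.6,0,0,0,0]}' 25
python3 -m pendant '{"slide":[[0,0,0],[0,0,0],[0,0,-0.1],[0,0,-0.1],[0,0,-0.1],[0,0,0]],"dr":[[0,0,0],[0,0,0],[0,0,0],[0,0,0],[0,0,0],[0,0,0]],"claw":[0,0,0,0,0,0]}'
python3 -c "
from h import *
go([.605,-.305,.1],-8)"
```

```text
clock: 2.95
position: [0.4501, -0.0903, 0.007]
ee_rot: [3.138, -0.138, 0.002]
force: [0.9, 0.5, -0.8]
width: 0.302
gripper_force: 0.2
clock: 3.55
position: [0.4519, -0.0903, 0.0997]
ee_rot: [3.138, -0.137, 0.01]
force: [0.7, 0.3, -0.7]
width: 0.287
gripper_force: 25.0
clock 3.55 p [ 0.4519 -0.0903  0.0997] psi -5.0 width 0.287 f 25.0 F [ 0.7  0.3 -0.7]
 slide now [0.5708 0.6684 0.0029] slide after turn [ 0.6048  0.6378 -0.001 ] dr [ 0.002 -0.052  0.434]
```

```bash
python3 -m pendant '{"slide":[[0,0.11,0],[0.03,0.14,0],[0.1,0.14,0],[0.12,0.14,0],[0.12,0.138,0],[0.12,0,0],[0.08,0,0],[0,0,0],[0,0,0]],"dr":[[0,0,0],[0,0,0],[0,0,0],[0,0,0],[0,0,0],[0,0,0],[0,0,0],[0,0,0],[0,0,0]],"claw":[0,0,0,0,0,0,0,0,0]}'
python3 - <<'E'
from h import *
go([.605,-.305,.014],-8)
c,im=snap("wrist","w2.png")
E
```

```text
clock: 4.45
position: [0.5951, -0.2945, 0.0951]
ee_rot: [-3.138, 0.136, 0.003]
force: [0.2, 0.1, -0.6]
width: 0.29
gripper_force: 25.0
clock 4.45 p [ 0.5951 -0.2945  0.0951] psi -5.0 width 0.290 f 25.0 F [ 0.2  0.1 -0.6]
 slide now [0.0365 0.0322 0.2701] slide after turn [0.0377 0.0301 0.2702] dr [-0.003  0.015  0.44 ]
```

View pics/w2.png

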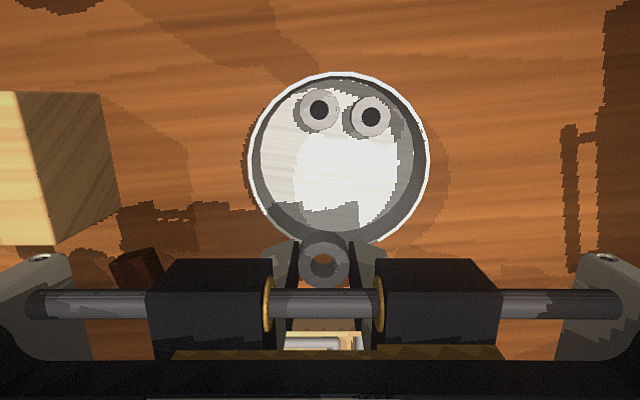

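The wrist view shows the tin rim spanning columns 247–429 and rows 73–243, its two bushes at (318,110) and (370,117), and the held bush at (323,264).

```bash
python3 - <<'E'
from h import *
c=cam("wrist")
e=plane(c,[[247,157],[429,157],[338,73],[338,243]],.035);print(e.round(4),(e.max(0)+e.min(0))/2)
b=plane(c,[[318,110],[370,117]],.02).mean(0);ctr=e.mean(0);d=(b-ctr)[:2];print(ctr,b,np.degrees(np.arctan2(d[1],d[0])),np.linalg.norm(d))
t=ctr[:2]-.018*d/np.linalg.norm(d);print(t);go([*t,.014],-5)
E
```

```text
[[ 0.6423 -0.2484  0.035 ]
 [ 0.6318 -0.3693  0.035 ]
 [ 0.6892 -0.3126  0.035 ]
 [ 0.5744 -0.3043  0.035 ]] [ 0.63179059 -0.30884891  0.035     ]
[ 0.63441931 -0.30867141  0.035     ] [ 0.66392113 -0.31564112  0.02      ] -13.292227105443075 0.03031393178125685
[ 0.61690153 -0.30453289]
clock 4.50 p [ 0.5944 -0.2947  0.0953] psi -5.0 width 0.285 f 25.0 F [-0.5  0.3  0.7]
 slide now [0.0781 0.0262 0.2708] slide after turn [0.0775 0.0261 0.271 ] dr [-0.002  0.018  0.001]
```

```bash
python3 -m pendant '{"slide":[[0.055,0.026,0],[0,0,0.07],[0,0,0.09],[0,0,0.08],[0,0,0.03],[0,0,0],[0,0,0],[0,0,0]],"dr":[[0,0,0],[0,0,0],[0,0,0],[0,0,0],[0,0,0],[0,0,0],[0,0,0],[0,0,0]],"claw":[0,0,0,0,0,0,0,0]}'
python3 -c "
from h import *
go([.61,-.305,.011])"
```

```text
clock: 5.3
position: [0.6122, -0.3046, 0.0169]
ee_rot: [3.138, -0.137, 0.003]
force: [0.6, -0.4, 0.6]
width: 0.288
gripper_force: 25.0
clock 5.30 p [ 0.6122 -0.3046  0.0169] psi -5.0 width 0.288 f 25.0 F [ 0.6 -0.4  0.6]
 slide now [-0.0074  0.0018  0.0196] slide after turn [-0.0073  0.0018  0.0196] dr [ 0.007 -0.018 -0.   ]
```

```bash
python3 -m pendant '{"slide":[[0,0,0.018],[0,0,0],[0,0,0],[0,0,0],[0,0,0],[0,0,0],[0,0,-0.1],[0,0,-0.14],[0,0,-0.1],[0,0,0]],"dr":[[0,0,0],[0,0,0],[0,0,0],[0,0,0],[0,0,0],[0,0,0],[0,0,0],[0,0,0],[0,0,0],[0,0,0]],"claw":[0,0,0.48,0.48,0.48,0.48,0.48,0.48,0.48,0.48]}'
python3 -c "
from h import *
go([.438,.003,.1],29.5)"
```

```text
clock: 6.3
position: [0.6143, -0.3052, 0.117]
ee_rot: [3.136, -0.138, 0.012]
force: [0.7, -0.0, 0.3]
width: 0.481
gripper_force: 0.0
clock 6.30 p [ 0.6143 -0.3052  0.117 ] psi -5.0 width 0.481 f 0.0 F [ 0.7 -0.   0.3]
 slide now [-0.6756 -0.9722  0.0492] slide after turn [-0.0054 -1.1836  0.0567] dr [ 0.039 -0.056 -5.021]
```

```bash
python3 -m pendant '{"slide":[[-0.12,0,0],[-0.14,-0.07,0],[-0.14,-0.09,0],[-0.14,-0.09,0],[-0.136,-0.09,0],[0,-0.14,0],[0,-0.14,0],[0,-0.14,0],[0,-0.14,0],[0,-0.07,0]],"dr":[[0,0,0],[0,0,0],[0,0,0],[0,0,0],[0,0,0],[0,0,0],[0,0,0],[0,0,0],[0,0,0],[0,0,0]],"claw":[0.48,0.48,0.48,0.48,0.48,0.48,0.48,0.48,0.48,0.48]}'
python3 -m pendant '{"slide":[[0,0,0],[0,0,0],[0,0,0],[0,0,0],[0,0,0],[0,0,0],[0,0,0],[0,0,0]],"dr":[[0,0,-0.836],[0,0,-0.836],[0,0,-0.836],[0,0,-0.836],[0,0,-0.836],[0,0,-0.836],[0,0,0],[0,0,0]],"claw":[0.48,0.48,0.48,0.48,0.48,0.48,0.48,0.48]}'
python3 - <<'E'
from h import *
go([.438,.003,.007],29.5)
c,im=snap("wrist","w3.png")
print(proj(c,[[.476,.0245,.01],[.408,-.0145,.01],[.438,.003,.01]]).round(0).tolist())
E
```

```text
clock: 7.3
position: [0.4346, 0.007, 0.1117]
ee_rot: [-3.138, 0.131, -0.0]
force: [-0.3, -0.4, 0.2]
width: 0.48
gripper_force: 0.0
clock: 8.1
position: [0.4346, 0.0033, 0.1116]
ee_rot: [-3.039, -0.794, 0.001]
force: [-0.4, -0.5, -0.3]
width: 0.48
gripper_force: 0.0
clock 8.10 p [0.4346 0.0033 0.1116] psi 29.3 width 0.480 f 0.0 F [-0.4 -0.5 -0.3]
 slide now [0.0097 0.0067 0.3485] slide after turn [0.0095 0.0066 0.3485] dr [-0.003  0.004 -0.029]
[[325.0, 144.0], [326.0, 236.0], [325.0, 197.0]]
```

View pics/w3.png

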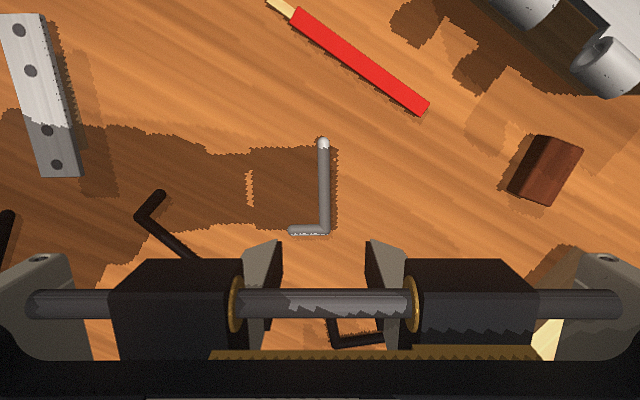

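The wrist view shows the pin aligned with the tool: shank tip (324,138), corner (324,232), crank to the left. This agrees with the prediction to about 3 mm.

```bash
python3 -m pendant '{"slide":[[0.013,0.006,0.06],[0,0,0.09],[0,0,0.09],[0,0,0.08],[0,0,0.028],[0,0,0],[0,0,0],[0,0,0],[0,0,0],[0,0,0]],"dr":[[0,0,0],[0,0,0],[0,0,0],[0,0,0],[0,0,0],[0,0,0],[0,0,0],[0,0,0],[0,0,0],[0,0,0]],"claw":[0.48,0.48,0.48,0.48,0.48,0.48,0,0,0,0]}' 25
python3 -m pendant '{"slide":[[0,0,0],[0,0,0],[0,0,-0.1],[0,0,-0.1],[0,0,-0.1],[0,0,0]],"dr":[[0,0,0],[0,0,0],[0,0,0],[0,0,0],[0,0,0],[0,0,0]],"claw":[0,0,0,0,0,0]}'
python3 -c "
from h import *
go([.396,-.266,.1],85.5)"
```

```text
clock: 9.15
position: [0.4396, 0.0036, 0.0081]
ee_rot: [3.038, 0.799, 0.002]
force: [-0.1, -0.3, -0.3]
width: 0.181
gripper_force: 0.0
clock: 9.75
position: [0.4413, 0.004, 0.1006]
ee_rot: [3.037, 0.798, 0.009]
force: [-0.0, 1.1, 0.0]
width: 0.003
gripper_force: 0.0
clock 9.75 p [0.4413 0.004  0.1006] psi 29.5 width 0.003 f 0.0 F [-0.   1.1  0. ]
 slide now [-0.5742  0.7094  0.0012] slide after turn [-0.9092 -0.08    0.0021] dr [ 0.042 -0.028 -8.151]
```

The fingers shut completely, so the pin wasn't held. I'll look again.

```bash
python3 - <<'E'
from h import *
c,im=snap("wrist","w4.png")
print(proj(c,[[.476,.0245,.01],[.408,-.0145,.01],[.438,.003,.01]]).round(0).tolist(),c[2])
E
```

```text
[[321.0, 155.0], [322.0, 249.0], [321.0, 209.0]] [0.51158343 0.04349144 0.2579218 ]
```

View pics/w4.png

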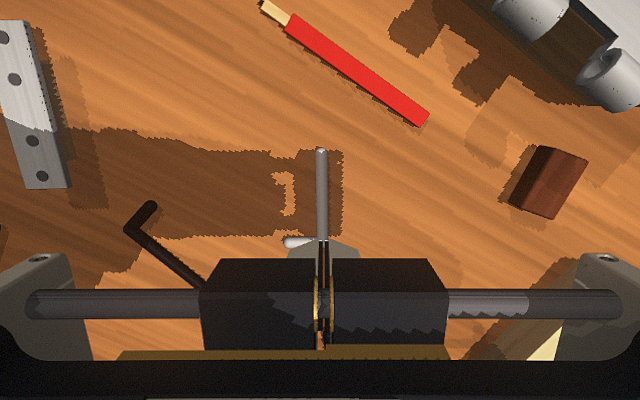

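The pin lies undisturbed: tip (321,150), crank near row 242. The fingers just closed above its mid-height, so I'll go lower this time, watching the force.

```bash
python3 -m pendant '{"slide":[[0.003,0,0],[0,0,0],[0,0,0.08],[0,0,0.1],[0,0,0.09],[0,0,0.035],[0,0,0.01],[0,0,0]],"dr":[[0,0,0],[0,0,0],[0,0,0],[0,0,0],[0,0,0],[0,0,0],[0,0,0],[0,0,0]],"claw":[0.35,0.35,0.35,0.35,0.35,0.35,0.35,0.35]}' 25
python3 -c "
from h import *
import numpy as np
for i in range(2): go([.44,.004,.002],29.5)"
```

```text
clock: 10.6
position: [0.4398, 0.0044, 0.0029]
ee_rot: [-3.038, -0.8, 0.001]
force: [0.0, -0.2, 0.1]
width: 0.347
gripper_force: 0.0
clock 10.60 p [0.4398 0.0044 0.0029] psi 29.5 width 0.347 f 0.0 F [ 0.  -0.2  0.1]
 slide now [0.0001 0.0015 0.003 ] slide after turn [0.0001 0.0014 0.003 ] dr [-0.003  0.006  0.001]
clock 10.60 p [0.4398 0.0044 0.0029] psi 29.5 width 0.347 f 0.0 F [ 0.  -0.2  0.1]
 slide now [0.0001 0.0015 0.003 ] slide after turn [0.0001 0.0014 0.003 ] dr [-0.003  0.006  0.001]
```

```bash
python3 -m pendant '{"slide":[[0,0,0.003],[0,0,0],[0,0,0],[0,0,0],[0,0,0],[0,0,0],[0,0,0]],"dr":[[0,0,0],[0,0,0],[0,0,0],[0,0,0],[0,0,0],[0,0,0],[0,0,0]],"claw":[0.35,0,0,0,0,0,0]}' 25
```

```text
clock: 11.3
position: [0.4402, 0.0041, 0.0024]
ee_rot: [3.038, 0.799, 0.001]
force: [0.4, -0.9, 6.2]
width: 0.097
gripper_force: 25.0
```

```bash
python3 -m pendant '{"slide":[[0,0,-0.1],[0,0,-0.12],[0,0,-0.11],[-0.1,0.12,0],[-0.11,0.135,0],[-0.11,0.135,0],[-0.11,0.135,0],[-0.11,0.135,0],[-0.034,0.05,0],[0,0,0]],"dr":[[0,0,0],[0,0,0],[0,0,0],[0,0,0],[0,0,0],[0,0,0],[0,0,0],[0,0,0],[0,0,0],[0,0,0]],"claw":[0,0,0,0,0,0,0,0,0,0]}'
python3 -m pendant '{"slide":[[0,0,0],[0,0,0],[0,0,0],[0,0,0],[0,0,0],[0,0,0],[0,0,0],[0,0,0],[0,0,0],[0,0,0]],"dr":[[0,0,-0.9],[0,0,-0.9],[0,0,-0.9],[0,0,-0.9],[0,0,-0.9],[0,0,-0.9],[0,0,-0.9],[0,0,-0.9],[0,0,-0.95],[0,0,0]],"claw":[0,0,0,0,0,0,0,0,0,0]}'
python3 - <<'E'
from h import *
go([.396,-.266,.012],85.5)
c,im=snap("top","t2.png")
cv2.imwrite("pics/t2c.png",cv2.resize(im[200:330,370:500],None,fx=4,fy=4,interpolation=cv2.INTER_CUBIC))
E
```

```text
clock: 12.3
position: [0.3951, -0.2606, 0.1008]
ee_rot: [3.04, 0.79, -0.001]
force: [-0.4, 0.1, -0.3]
width: 0.097
gripper_force: 25.0
clock: 13.3
position: [0.3964, -0.2559, 0.1009]
ee_rot: [-2.303, -2.136, -0.001]
force: [0.1, -0.9, -0.5]
width: 0.098
gripper_force: 25.0
clock 13.30 p [ 0.3964 -0.2559  0.1009] psi 85.7 width 0.098 f 25.0 F [ 0.1 -0.9 -0.5]
 slide now [-0.034   0.0013  0.2964] slide after turn [-0.0338  0.0013  0.2965] dr [-0.002 -0.007  0.03 ]
```

View pics/t2c.png

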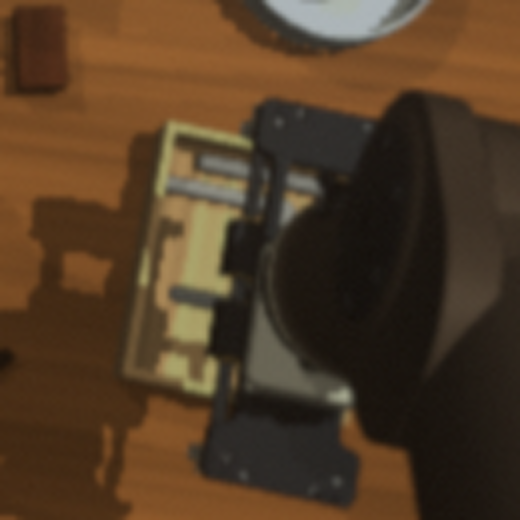

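The crop shows the pin in the gripper with its shank along the tray's y, tip at (172,295), over the free half. I'll lower it and release.

```bash
python3 -m pendant '{"slide":[[-0.04,0,0],[0,0,0.08],[0,0,0.1],[0,0,0.07],[0,0,0.048],[0,0,0],[0,0,0],[0,0,0],[0,0,0]],"dr":[[0,0,0],[0,0,0],[0,0,0],[0,0,0],[0,0,0],[0,0,0],[0,0,0],[0,0,0],[0,0,0]],"claw":[0,0,0,0,0,0,0.25,0.25,0.25]}'
python3 -m pendant '{"slide":[[0,0,0],[0,0,-0.04],[0,0,-0.1],[0,0,-0.14],[0,0,-0.12],[0,0,0]],"dr":[[0,0,0],[0,0,0],[0,0,0],[0,0,0],[0,0,0],[0,0,0]],"claw":[0.25,0.25,0.25,0.25,0.25,0.25]}'
python3 - <<'E'
from h import *
go([.578,.3365,.16],5)
E
```

```text
clock: 14.25
position: [0.3959, -0.2696, 0.0126]
ee_rot: [2.306, 2.131, 0.0]
force: [0.1, -0.0, 0.2]
width: 0.241
gripper_force: 0.0
clock: 14.85
position: [0.3981, -0.27, 0.1369]
ee_rot: [2.301, 2.128, 0.003]
force: [-0.8, -0.4, -0.5]
width: 0.251
gripper_force: 0.0
clock 14.85 p [ 0.3981 -0.27    0.1369] psi 85.5 width 0.251 f 0.0 F [-0.8 -0.4 -0.5]
 slide now [ 2.0621  0.4404 -0.0819] slide after turn [ 0.7736 -1.9618 -0.0768] dr [ 0.071 -0.013 11.711]
```

```bash
python3 -m pendant '{"slide":[[0,0,-0.03],[0,0,-0.03],[0,0,-0.03],[0,0,-0.03],[0,0,-0.03],[0,0,-0.03],[0,0,-0.03],[0,0,0],[0,0,0],[0,0,0]],"dr":[[0,0,0.975],[0,0,0.975],[0,0,0.975],[0,0,0.975],[0,0,0.975],[0,0,0.975],[0,0,0.975],[0,0,0.975],[0,0,0.975],[0,0,0.975]],"claw":[0.25,0.25,0.25,0.6,0.6,0.6,0.6,0.6,0.6,0.6]}'
python3 -m pendant '{"slide":[[0,0,0],[0,0,0],[0.03,-0.13,0],[0.04,-0.14,0],[0.04,-0.14,0],[0.04,-0.14,0],[0.04,-0.14,0],[0.04,-0.14,0],[0.04,-0.14,0],[0.04,-0.14,0]],"dr":[[0,0,0.975],[0,0,0.975],[0,0,0],[0,0,0],[0,0,0],[0,0,0],[0,0,0],[0,0,0],[0,0,0],[0,0,0]],"claw":[0.6,0.6,0.6,0.6,0.6,0.6,0.6,0.6,0.6,0.6]}'
python3 -m pendant '{"slide":[[0.04,-0.14,0],[0.04,-0.14,0],[0.04,-0.14,0],[0.04,-0.14,0],[0.04,-0.14,0],[0,-0.13,0],[0,0,0],[0,0,0]],"dr":[[0,0,0],[0,0,0],[0,0,0],[0,0,0],[0,0,0],[0,0,0],[0,0,0],[0,0,0]],"claw":[0.6,0.6,0.6,0.6,0.6,0.6,0.6,0.6]}'
python3 - <<'E'
from h import *
go([.5,.33,.2],5)
c,im=snap("wrist","w5.png");np.save("c5.npy",np.array([*c[2],*R.from_matrix(c[3]).as_rotvec()]))
c,t=snap("top","t3.png");hsv=cv2.cvtColor(t,cv2.COLOR_BGR2HSV)
cc=np.hstack([t[210:320,385:495],t[145:225,410:490].repeat(1,0)[:80].copy() if 0 else cv2.copyMakeBorder(t[145:225,415:495],0,30,0,30,cv2.BORDER_CONSTANT)])
big=cv2.resize(cc,None,fx=2.2,fy=2.2,interpolation=cv2.INTER_CUBIC)
o=np.zeros((400,640,3),np.uint8)
out=np.vstack([cv2.resize(im,(560,350)),np.pad(big,((0,0),(0,560-big.shape[1]),(0,0)))]);print(out.shape)
cv2.imwrite("pics/c5.png",out)
E
```

```text
clock: 15.85
position: [0.3951, -0.2687, 0.1951]
ee_rot: [-3.102, -0.497, -0.0]
force: [0.0, 0.1, 0.0]
width: 0.602
gripper_force: 0.0
clock: 16.85
position: [0.4582, 0.0725, 0.1951]
ee_rot: [3.138, 0.139, 0.0]
force: [0.1, -0.1, 0.7]
width: 0.601
gripper_force: 0.0
clock: 17.65
position: [0.4954, 0.325, 0.1946]
ee_rot: [-3.138, -0.143, 0.001]
force: [0.1, -0.3, -0.4]
width: 0.601
gripper_force: 0.0
clock 17.65 p [0.4954 0.325  0.1946] psi 5.2 width 0.601 f 0.0 F [ 0.1 -0.3 -0.4]
 slide now [ 0.0169 -0.015  -0.0179] slide after turn [ 0.0168 -0.0151 -0.0179] dr [-0.     0.008  0.032]
(592, 560, 3)
```

View pics/c5.png

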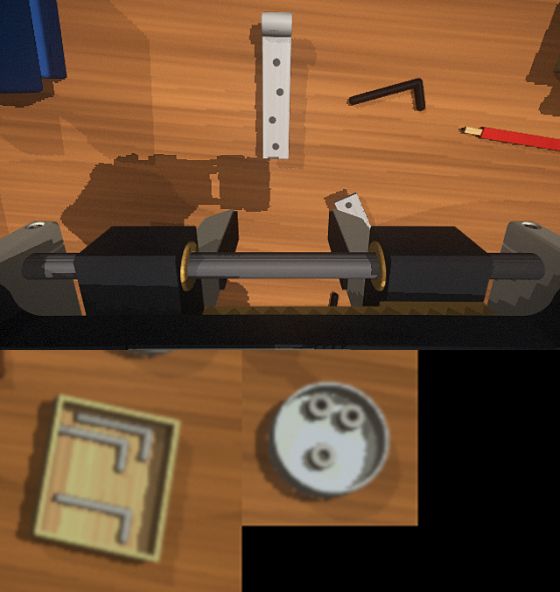

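The pin lies in the tray's free half and the bush stands in the tin. The leaf runs from about (315,180) (strap end) to (317,15) (knuckle) in wrist px. I'll fit it.

```bash
python3 - <<'E'
from h import *
im=cv2.imread("pics/w5.png");c=cam("wrist")
hsv=cv2.cvtColor(im,cv2.COLOR_BGR2HSV)
m=((hsv[:,:,1]<60)&(hsv[:,:,2]>90)).astype(np.uint8);m[:, :270]=0;m[:,370:]=0;m[195:]=0
m=cv2.morphologyEx(m,cv2.MORPH_CLOSE,np.ones((9,9)))
rows=[r for r in range(45,180) if m[r].sum()>15]
e=np.array([[np.flatnonzero(m[r])[[0,-1]].mean(),r] for r in rows]);w=[np.ptp(np.flatnonzero(m[r])) for r in rows]
k=np.polyfit(e[:,1],e[:,0],1);print(k,min(w),max(w),np.flatnonzero(m.any(1))[[0,-1]])
r0,r1=np.flatnonzero(m.sum(1)>15)[[0,-1]]
f=lambda r:[np.polyval(k,r),r]
p=plane(c,[f(r1+.5),f(60)],.028)[:,:2];q=plane(c,[f(r0-.5)],.034)[0,:2]
d=p[1]-p[0];a=np.degrees(np.arctan2(d[1],d[0]));d/=np.linalg.norm(d);print("back",p[0],"front",q,"len",np.dot(q-p[0],d),"ang",a)
g=p[0]+.08*d;print("grip",g);go([*g,.08],a)
E
```

```text
[-1.17330017e-02  3.16406689e+02] 29 32 [ 14 181]
back [0.49671637 0.33120825] front [0.64536217 0.34133786] len 0.1489904775430379 ang 3.9531107986055636
grip [0.57652603 0.33672346]
clock 17.75 p [0.4964 0.3228 0.1946] psi 5.0 width 0.600 f 0.0 F [-0.2  0.  -0.2]
 slide now [ 0.2702 -0.0233  0.382 ] slide after turn [ 0.2696 -0.0279  0.3821] dr [0.009 0.003 0.155]
```

```bash
python3 -m pendant '{"slide":[[0.09,-0.025,0.06],[0.09,0,0.1],[0.086,0,0.1],[0,0,0.12],[0,0,0.08],[0,0,0.08],[0,0,0.06],[0,0,0.03],[0,0,0],[0,0,0]],"dr":[[0,0,0.12],[0,0,0],[0,0,0],[0,0,0],[0,0,0],[0,0,0],[0,0,0],[0,0,0],[0,0,0],[0,0,0]],"claw":[0.6,0.6,0.6,0.6,0.6,0.6,0.6,0.6,0.6,0.6]}' 40
python3 -c "
from h import *
go([.5755,.3365,.006],4.3)"
```

```text
clock: 18.75
position: [0.5758, 0.3381, 0.0067]
ee_rot: [-3.139, -0.116, -0.002]
force: [0.2, 0.4, -0.7]
width: 0.596
gripper_force: 0.0
clock 18.75 p [0.5758 0.3381 0.0067] psi 4.2 width 0.596 f 0.0 F [ 0.2  0.4 -0.7]
 slide now [-0.0014  0.0052  0.0022] slide after turn [-0.0015  0.0052  0.0022] dr [-0.005 -0.009 -0.011]
```

```bash
python3 -m pendant '{"slide":[[0,0.004,0],[0,0,0],[0,0,0],[0,0,0],[0,0,0],[0,0,0],[0,0,0]],"dr":[[0,0,0],[0,0,0],[0,0,0],[0,0,0],[0,0,0],[0,0,0],[0,0,0]],"claw":[0.4,0,0,0,0,0,0]}' 40
python3 -m pendant '{"slide":[[0,0,-0.05],[0,0,-0.1],[0,0,-0.12],[0,0,-0.12],[0,0,-0.11],[0,0,0],[0,0,0]],"dr":[[0,0,0],[0,0,0],[0,0,0],[0,0,0],[0,0,0],[0,0,0],[0,0,0]],"claw":[0,0,0,0,0,0,0]}'
python3 -c "
from h import *
J=np.array([.6529,-.0576]);a=np.radians(-5);d=np.array([np.cos(a),np.sin(a)])
E=J-.062*d;T=E-.060*d-.05*d;print(E,T)
go([*T,.16],-5)"
```

```text
clock: 19.45
position: [0.5756, 0.3374, 0.0063]
ee_rot: [-3.138, -0.117, -0.001]
force: [-0.3, 0.6, 5.5]
width: 0.324
gripper_force: 40.0
clock: 20.15
position: [0.5753, 0.3363, 0.1563]
ee_rot: [3.139, 0.116, 0.001]
force: [-0.4, -0.4, -2.9]
width: 0.322
gripper_force: 40.0
[ 0.59113593 -0.05219634] [ 0.48155451 -0.04260921]
clock 20.15 p [0.5753 0.3363 0.1563] psi 4.2 width 0.322 f 40.0 F [-0.4 -0.4 -2.9]
 slide now [-0.4049  1.2364 -0.0121] slide after turn [-0.2013  1.2853 -0.0123] dr [ 0.003 -0.006  1.343]
```

```bash
python3 -m pendant '{"slide":[[-0.06,0.06,0],[-0.08,0.1,0],[-0.08,0.12,0],[-0.08,0.12,0],[-0.08,0.12,0],[-0.025,0.14,0],[0,0.14,0],[0,0.14,0],[0,0.14,0],[0,0.1,0]],"dr":[[0,0,0],[0,0,0],[0,0,0],[0,0,0],[0,0,0],[0,0,0],[0,0,0],[0,0,0],[0,0,0],[0,0,0]],"claw":[0,0,0,0,0,0,0,0,0,0]}'
python3 -m pendant '{"slide":[[0,0.056,0],[0,0,0],[0,0,0],[0,0,0],[0,0,0],[0,0,0]],"dr":[[0,0,0],[0,0,0.67],[0,0,0.67],[0,0,0],[0,0,0],[0,0,0]],"claw":[0,0,0,0,0,0]}'
python3 - <<'E'
from h import *
go([.4816,-.0426,.16],-5)
c,im=snap("wrist","w6.png");np.savez("c6.npz",K=c[0],d=c[1],p=c[2],R=c[3]);snap("scene","s6.png")
E
```

```text
clock: 21.15
position: [0.4786, -0.029, 0.1542]
ee_rot: [3.139, 0.112, -0.006]
force: [1.1, -0.4, -3.7]
width: 0.322
gripper_force: 40.0
clock: 21.75
position: [0.4811, -0.042, 0.1552]
ee_rot: [3.139, -0.133, -0.002]
force: [-0.7, 0.4, -3.1]
width: 0.32
gripper_force: 40.0
clock 21.75 p [ 0.4811 -0.042   0.1552] psi -4.8 width 0.320 f 40.0 F [-0.7  0.4 -3.1]
 slide now [ 0.0019  0.0019 -0.0161] slide after turn [ 0.002   0.0019 -0.0161] dr [0.001 0.01  0.023]
```

View pics/w6.png

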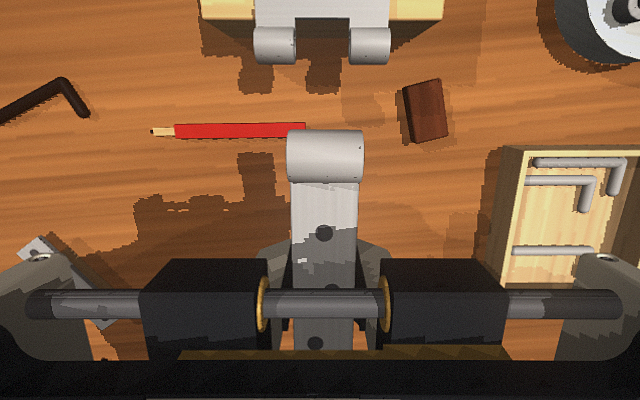

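The wrist view shows the held leaf's knuckle at cols 287–364, rows 130–184. The jamb's knuckles are at cols 254–296 and 349–390, near edge about row 64. I'll measure both in this view, taking the outlines as tangents to the tubes.

```bash
cat >> h.py <<'E'
def edge(im,a,b,lo,hi,axis,big=None):
    """subpixel strongest edge between lo..hi along rows (axis 0) or cols (axis 1), averaged over a..b"""
    g=im.astype(float)
    p=(g[:,a:b].mean(1) if axis==0 else g[a:b].mean(0))
    d=np.linalg.norm(np.diff(cv2.GaussianBlur(p,(1,5),0.8),axis=0),axis=1)
    i=lo+np.argmax(d[lo:hi]);w=d[i-2:i+3];return float(((np.arange(i-2,i+3)+.5)*w).sum()/w.sum())
def tangent(c,near,ax_dir,z,r,side):
    """axis point at height z: r away from the ray through pixel 'near', on side*horizontal normal"""
    q=ray(c,[near])[0];n=np.cross(q,ax_dir);n/=np.linalg.norm(n)
    if n[:2]@np.array([np.cos(ax_psi),np.sin(ax_psi)])*side<0:n=-n
    # plane through camera containing ray and axis dir, offset r
    P=plane(c,[near],z)[0];h=np.array([np.cos(ax_psi),np.sin(ax_psi),0]);return P+h*side*r/abs(n@h)
ax_psi=np.radians(-5)
E
python3 - <<'E'
from h import *
im=cv2.imread("pics/w6.png");z=np.load("c6.npz");c=(z["K"],z["d"],z["p"],z["R"]);print("cam",c[2])
print("leaf front L/R",[edge(im,a,a+20,120,140,0) for a in(292,315,338)],"near",[edge(im,a,a+20,172,192,0) for a in(295,335)])
print("leaf cols",[(edge(im,r,r+10,275,297,1),edge(im,r,r+10,354,374,1)) for r in(140,155,168)])
print("jamb near",[edge(im,a,a+8,55,75,0) for a in(260,270,280,355,365,375)])
print("jamb far",[edge(im,a,a+8,15,38,0) for a in(260,270,280,355,365,375)])
print("jamb cols",[[edge(im,r,r+6,l,h,1) for l,h in((245,265),(286,308),(338,358),(380,400))] for r in(40,48,54)])
E
```

```text
cam [ 0.5627164  -0.04942607  0.31194801]
leaf front L/R [128.97216603996495, 129.13399988532814, 129.72565472031107] near [182.54933817703812, 182.33914700385]
leaf cols [(286.0039784434652, 363.4366379103312), (285.83381858651586, 363.2518630833528), (286.38715128452986, 362.3552540852921)]
jamb near [64.0330087486137, 64.1941701965962, 64.17285586865057, 64.5077231553334, 64.39664716006418, 64.35434515831751]
jamb far [25.840248910063462, 26.450240596177604, 26.445446652170208, 26.787773087992232, 26.775674462974802, 26.76445638910489]
jamb cols [[252.89617914809344, 292.8334252967956, 350.47714121069293, 390.35088991452005], [253.772301670286, 295.43351344804887, 350.2845004195012, 389.5865418902594], [254.81678627809364, 294.8914403431833, 350.1087153244998, 388.6096719034989]]
```

```bash
cat >> h.py <<'E'
def axispt(c,col,rn,rf,z):
    q=ray(c,[[col,rn],[col,rf]]);q/=np.linalg.norm(q,axis=1)[:,None]
    b=q.sum(0);ang=np.arccos(q[0]@q[1])/2
    P=c[2]+b*((z-c[2][2])/b[2])
    return P,.011/np.sin(ang),np.linalg.norm(P-c[2])   # point, distance by size, distance by plane
E
python3 - <<'E'
from h import *
z=np.load("c6.npz");c=(z["K"],z["d"],z["p"],z["R"])
tcp=np.array([.4811,-.042,.1552])
for n,a in dict(jL=axispt(c,274,64.1,26.4,.081),jR=axispt(c,370,64.4,26.8,.081),leaf=axispt(c,324.6,182.4,129.2,tcp[2]+.0247)).items(): print(n,a[0].round(4),a[1:])
jL,jR=[axispt(c,x,64.2,26.5,.081)[0] for x in(274,370)];d=jL-jR;print("jamb ang",np.degrees(np.arctan2(-d[0],d[1])))
for nm,row,cols,zz in(("jamb top",46,[253.5,295.2,350.3,389.8],.092),("leaf top",156,[285.9,363.3],tcp[2]+.0357)):
    p=plane(c,[[u,row] for u in cols],zz);print(nm,p.round(4).tolist(),"len",np.linalg.norm(p[0]-p[-1]),"mean",p[[0,-1]].mean(0).round(4),p[1:-1].mean(0).round(4) if len(p)>2 else '')
# leaf strap direction in the picture
im=cv2.imread("pics/w6.png")
m=np.array([[(edge(im,r,r+5,280,300,1)+edge(im,r,r+5,348,368,1))/2,r+2] for r in range(192,225,5)]);print(m[:,0].round(1))
E
```

```text
jL [ 0.5964 -0.0205  0.081 ] (np.float64(0.23760299662357567), np.float64(0.23518506786168566))
jR [ 0.5911 -0.0819  0.081 ] (np.float64(0.23786275931722226), np.float64(0.23493985799684672))
leaf [ 0.5399 -0.048   0.1799] (np.float64(0.13837841591864825), np.float64(0.13401720812064566))
jamb ang -4.768083282584781
jamb top [[0.5957, -0.0093, 0.092], [0.5936, -0.0347, 0.092], [0.5908, -0.0683, 0.092], [0.5887, -0.0924, 0.092]] len 0.08334812585837997 mean [ 0.5922 -0.0509  0.092 ] [ 0.5922 -0.0515  0.092 ]
leaf top [[0.543, -0.0338, 0.1909], [0.5406, -0.0625, 0.1909]] len 0.028780757346675925 mean [ 0.5418 -0.0482  0.1909] 
[324.1 323.9 323.9 323.9 323.9 323.8 323.6]
```

```bash
python3 -m pendant '{"slide":[[0,-0.005,0.05],[0,0,0.08],[0,0,0.08],[0,0,0.08],[0,0,0.04],[0.04,0,0],[0.04,0,0],[0,0,0],[0,0,0],[0,0,0]],"dr":[[0,0,0],[0,0,0],[0,0,0],[0,0,0],[0,0,0],[0,0,0],[0,0,0],[0,0,0],[0,0,0],[0,0,0]],"claw":[0,0,0,0,0,0,0,0,0,0]}'
python3 - <<'E'
from h import *
go([.5361,-.045,.0563],-5)
c,im=snap("wrist","w7.png");np.savez("c7.npz",K=c[0],d=c[1],p=c[2],R=c[3]);snap("scene","s7.png")
print("leaf",[edge(im,a,a+20,120,140,0) for a in(292,315,338)],[edge(im,a,a+20,172,192,0) for a in(295,335)],[(edge(im,r,r+10,275,297,1),edge(im,r,r+10,354,374,1)) for r in(140,155,168)])
tcp=np.array(arm.observe()["position"]);P=axispt(c,324.6,182.4,129.2,tcp[2]+.0247);print(P)
print("predicted jamb knuckle px near/far/edges",proj(c,[[.5937-.011,-.0512,.081],[.5937+.011,-.0512,.081]]).round(1).tolist(),proj(c,[[.5937+.0035,-.0095,.092],[.5937+.0015,-.0339,.092],[.5937-.0015,-.0687,.092],[.5937-.0035,-.0930,.092]]).round(1).tolist())
E
```

```text
clock: 22.85
position: [0.5057, -0.0427, 0.0572]
ee_rot: [3.138, -0.136, 0.001]
force: [0.5, -1.2, -2.2]
width: 0.323
gripper_force: 40.0
clock 22.85 p [ 0.5057 -0.0427  0.0572] psi -5.0 width 0.323 f 40.0 F [ 0.5 -1.2 -2.2]
 slide now [ 0.1017 -0.0011  0.003 ] slide after turn [ 0.1017 -0.0012  0.0029] dr [ 0.001 -0.004  0.004]
leaf [129.14535096265323, 129.8943573263044, 129.93958229224944] [182.56804936210415, 182.4136684504009] [(285.9726812716772, 363.36780787317974), (285.737438359738, 363.2704544847768), (286.4660873956418, 362.3596836455509)]
(array([ 0.56435917, -0.04891296,  0.08168527]), np.float64(0.13837841591864763), np.float64(0.13435886385422385))
predicted jamb knuckle px near/far/edges [[326.5, 108.8], [321.6, 47.3]] [[204.1, 77.3], [274.4, 77.1], [374.5, 77.2], [444.5, 76.8]]
```

```bash
cat > meas.py <<'E'
from h import *
import sys
def meas(im,nr,fr,cL,cR,oL,oR,rr,w=12):
    """jamb knuckles: near/far row guesses, inner col guesses, outer col guesses, row for cols"""
    L=range(int(oL+12),int(cL-18),8);Rr=range(int(cR+10),int(oR-16),8)
    n=[[np.median([edge(im,a,a+6,nr-w,nr+w,0) for a in S]),np.median([edge(im,a,a+6,fr-w,fr+w,0) for a in S])] for S in(L,Rr)]
    k=np.median([[edge(im,r,r+5,x-w,x+w,1) for x in(oL,cL,cR,oR)] for r in range(rr-8,rr+9,4)],axis=0)
    return np.array(n),k
E
python3 - <<'E'
from meas import *
im=cv2.imread("pics/w7.png");z=np.load("c7.npz");c=(z["K"],z["d"],z["p"],z["R"])
n,k=meas(im,103,50,275,373,206,443,77);print(n,k)
for i,u in enumerate((240,408)): print(axispt(c,u,n[i,0],n[i,1],.081))
g=cv2.cvtColor(im,cv2.COLOR_BGR2GRAY);print(g[30:125:2,240].tolist());print(g[30:125:2,408].tolist());print(g[77,190:300:3].tolist());print(g[77,355:460:3].tolist())
E
```

```text
[[107.9966105   46.45571314]
 [108.10200821  46.47681266]] [204.57450596 279.39651137 374.25635509 442.72647911]
(array([ 0.59667355, -0.01933242,  0.081     ]), np.float64(0.13787393863614514), np.float64(0.13700816389482978))
(array([ 0.59118648, -0.08303856,  0.081     ]), np.float64(0.13778219609382467), np.float64(0.13713583967304988))
[207, 206, 205, 206, 208, 198, 205, 205, 185, 137, 169, 173, 181, 183, 197, 197, 201, 199, 202, 206, 211, 214, 213, 209, 204, 194, 188, 180, 177, 172, 166, 156, 144, 134, 123, 109, 98, 87, 68, 76, 87, 85, 85, 85, 85, 88, 85, 87]
[221, 221, 223, 222, 222, 220, 223, 224, 198, 136, 168, 167, 185, 190, 196, 198, 202, 205, 210, 216, 222, 221, 222, 218, 210, 206, 193, 187, 181, 173, 165, 163, 149, 141, 129, 116, 101, 87, 69, 94, 130, 125, 126, 130, 127, 132, 131, 129]
[87, 74, 80, 79, 81, 177, 189, 192, 199, 200, 199, 199, 203, 203, 201, 205, 205, 203, 208, 208, 206, 206, 208, 209, 211, 211, 215, 218, 51, 173, 88, 63, 66, 67, 67, 62, 58]
[66, 62, 66, 69, 73, 118, 78, 198, 204, 205, 208, 206, 212, 210, 212, 218, 214, 214, 218, 220, 220, 220, 220, 223, 225, 223, 225, 227, 228, 227, 119, 121, 125, 119, 121]
```

```bash
python3 - <<'E'
from h import *
z=np.load("c7.npz");c=(z["K"],z["d"],z["p"],z["R"])
Rt=R.from_rotvec(arm.observe()["ee_rot"]).as_matrix()
def rel(col,rn,rf):
    q=ray(c,[[col,rn],[col,rf]]);q/=np.linalg.norm(q,axis=1)[:,None];b=q.sum(0);b/=np.linalg.norm(b)
    return Rt.T@(b*.011/np.sin(np.arccos(q[0]@q[1])/2))
L,Rr=rel(240,107.6,46.6),rel(408,107.6,46.6);le=rel(324.6,182.45,129.4)
mid=(L+Rr)/2;print("tool-frame jamb L,R",L.round(4),Rr.round(4),"leaf",le.round(4));d=(Rr-L);print("yaw err deg",np.degrees(np.arctan2(d[0],d[1])))
# y by columns at tube tops
for nm,row,cs,D in(("jamb",77,(273.5,375),mid[2]-.011),("jambo",77,(204.6,443.5),mid[2]-.011),("leaf",156,(285.8,363.3),le[2]-.011)):
    q=(Rt.T@ray(c,[(u,row) for u in cs]).T).T;q=q*(D/q[:,2:3]);print(nm,q.round(4).tolist(),"len",np.ptp(q[:,1]).round(4),"mid",q.mean(0).round(4))
print("leaf->jamb x,z",(mid-le).round(4))
E
```

```text
tool-frame jamb L,R [ 0.0071 -0.0322  0.1352] [0.0071 0.0327 0.1352] leaf [-0.0235  0.0006  0.1367]
yaw err deg 0.06762475148053301
jamb [[0.0069, -0.0177, 0.1242], [0.0069, 0.0183, 0.1242]] len 0.036 mid [0.0069 0.0003 0.1242]
jambo [[0.0068, -0.0421, 0.1242], [0.0069, 0.0426, 0.1242]] len 0.0847 mid [0.0068 0.0002 0.1242]
leaf [[-0.0216, -0.0145, 0.1257], [-0.0215, 0.0155, 0.1257]] len 0.0299 mid [-0.0215  0.0005  0.1257]
leaf->jamb x,z [ 0.0306 -0.0003 -0.0016]
```

```bash
python3 -m pendant '{"slide":[[0.01,-0.001,0],[0.014,0,0],[0.014,0,0],[0.012,0,0],[0.01,0,0],[0,0,0],[0,0,0]],"dr":[[0,0,0],[0,0,0],[0,0,0],[0,0,0],[0,0,0],[0,0,0],[0,0,0]],"claw":[0,0,0,0,0,0,0]}'
python3 - <<'E'
from meas import *
go([.5361,-.045,.0563],-5)
c,im=snap("wrist","w8.png");np.savez("c8.npz",K=c[0],d=c[1],p=c[2],R=c[3])
g=cv2.cvtColor(im,cv2.COLOR_BGR2GRAY)
for u in(240,408):print(g[85:185:2,u].tolist())
n,k=meas(im,150,97,273,375,205,443,120);print(n,k)
E
```

```text
clock: 23.65
position: [0.5235, -0.0439, 0.0566]
ee_rot: [-3.139, 0.136, 0.0]
force: [-0.2, -0.2, -2.4]
width: 0.321
gripper_force: 40.0
clock 23.65 p [ 0.5235 -0.0439  0.0566] psi -5.0 width 0.321 f 40.0 F [-0.2 -0.2 -2.4]
 slide now [0.0422 0.     0.0008] slide after turn [0.0422 0.     0.0009] dr [-0.     0.002  0.005]
[201, 203, 197, 195, 202, 204, 139, 131, 166, 164, 175, 179, 182, 191, 199, 201, 195, 199, 205, 206, 207, 203, 199, 191, 179, 177, 166, 165, 157, 150, 132, 116, 102, 89, 63, 82, 86, 78, 153, 149, 150, 155, 149, 141, 134, 139, 136, 138, 132, 141]
[215, 217, 212, 213, 214, 216, 135, 125, 159, 165, 170, 179, 183, 193, 194, 204, 197, 206, 212, 213, 213, 216, 209, 197, 188, 180, 174, 164, 158, 156, 135, 121, 110, 94, 37, 137, 135, 144, 140, 140, 135, 140, 140, 148, 147, 148, 150, 148, 153, 130]
[[159.46034295  96.76583087]
 [153.34031454  96.77259321]] [209.78884013 276.60837552 373.2584102  439.40541822]
```

```bash
python3 -m pendant '{"slide":[[0.008,0,0],[0.01,0,0],[0.01,0,0],[0.009,0,0],[0,0,0],[0,0,0],[0,0,0]],"dr":[[0,0,0],[0,0,0],[0,0,0],[0,0,0],[0,0,0],[0,0,0],[0,0,0]],"claw":[0,0,0,0,0,0,0]}'
python3 - <<'E'
from meas import *
go([.5361,-.045,.0563],-5)
c,im=snap("wrist","w9.png");np.savez("c9.npz",K=c[0],d=c[1],p=c[2],R=c[3])
g=cv2.cvtColor(im,cv2.COLOR_BGR2GRAY)
for u in(240,408):print(g[115:195:2,u].tolist())
for r in (150,):print(g[r,195:300:3].tolist(),g[r,350:455:3].tolist())
n,k=meas(im,180,127,273,375,205,443,150,8);print(n,k)
print("leaf",[edge(im,a,a+20,120,140,0) for a in(300,330)],[edge(im,a,a+20,172,192,0) for a in(295,335)])
E
```

```text
clock: 24.4
position: [0.5345, -0.0448, 0.0566]
ee_rot: [3.139, -0.136, -0.0]
force: [-0.0, 0.1, -1.6]
width: 0.32
gripper_force: 40.0
clock 24.40 p [ 0.5345 -0.0448  0.0566] psi -5.0 width 0.320 f 40.0 F [-0.   0.1 -1.6]
 slide now [0.0053 0.0001 0.0011] slide after turn [0.0053 0.0001 0.0011] dr [0.    0.002 0.005]
[182, 184, 182, 186, 185, 195, 91, 126, 154, 155, 164, 171, 171, 181, 183, 182, 182, 190, 191, 191, 190, 187, 185, 170, 170, 159, 156, 152, 142, 126, 108, 93, 64, 143, 140, 139, 127, 126, 127, 129]
[199, 194, 193, 193, 196, 202, 82, 124, 148, 151, 159, 160, 170, 179, 186, 185, 186, 193, 199, 203, 195, 200, 193, 186, 174, 166, 161, 149, 145, 130, 117, 97, 79, 133, 133, 118, 124, 122, 124, 122]
[128, 125, 126, 133, 129, 72, 140, 183, 184, 186, 184, 186, 187, 184, 186, 191, 191, 186, 183, 190, 185, 189, 190, 185, 184, 187, 195, 198, 74, 84, 81, 194, 192, 194, 197] [191, 193, 193, 192, 192, 45, 89, 78, 183, 185, 184, 186, 187, 189, 190, 190, 192, 196, 192, 191, 194, 191, 192, 195, 189, 192, 191, 191, 191, 103, 115, 111, 117, 111, 112]
[[179.35735143 125.75390972]
 [179.32361006 125.74670946]] [212.84241783 277.44640675 371.71835386 436.31245357]
leaf [129.7024278391209, 129.9915579417542] [182.57811672620932, 183.1762823917811]
```

The tube outlines nearly line up. Rows for the jamb are 179.4/125.8 against 182.7/129.8 for the leaf, so it needs 1.4 mm more forward and about 1 mm up. The columns are centred at 324.5 for both.

```bash
python3 -m pendant '{"slide":[[0.005,0,-0.003],[0,0,0],[0,0,0],[0,0,0],[0,0,0]],"dr":[[0,0,0],[0,0,0],[0,0,0],[0,0,0],[0,0,0]],"claw":[0,0,0,0,0]}'
python3 - <<'E'
from meas import *
go([.5361,-.045,.0563],-5)
c,im=snap("wrist","w10.png")
n,k=meas(im,182,129,278,372,213,436,153,8);print(n,k)
print("leaf",[edge(im,a,a+20,120,140,0) for a in(300,330)],[edge(im,a,a+20,172,192,0) for a in(295,335)],edge(im,150,160,280,295,1),edge(im,150,160,356,369,1))
c,t=snap("top","t9.png");t0=cv2.imread("pics/top0.png")
for nm,(y0,y1,x0,x1) in dict(pencil=(192,215,275,340),plate=(222,275,205,242),offcut=(198,224,368,392),glue=(88,132,390,424),grinder=(84,132,168,248)).items(): print(nm,np.abs(t[y0:y1,x0:x1].astype(int)-t0[y0:y1,x0:x1]).mean().round(1))
E
```

```text
clock: 24.95
position: [0.5361, -0.045, 0.0576]
ee_rot: [3.139, -0.136, 0.0]
force: [0.8, 0.2, -2.0]
width: 0.322
gripper_force: 40.0
clock 24.95 p [ 0.5361 -0.045   0.0576] psi -5.0 width 0.322 f 40.0 F [ 0.8  0.2 -2. ]
 slide now [-0.0001 -0.0001  0.0042] slide after turn [-0.0001 -0.0001  0.0042] dr [ 0.001 -0.     0.005]
[[182.65308857 129.68325069]
 [182.58979548 129.76450814]] [214.06168676 285.64534736 371.14852054 434.84101637]
leaf [129.71908397230544, 129.9601466671975] [182.74759483768932, 182.56687734626274] 285.6528408916895 363.47803486522486
pencil 28.2
plate 21.0
offcut 20.3
glue 17.3
grinder 18.0
```

The outlines are now collinear and the same size: 182.6/129.7 for the jamb against 182.7/129.8 for the leaf. I'm handing in.

```bash
python3 -c "
from cell import arm
print(arm.sign_off())"
```

```text
the job is handed in; nothing more can be done
None
```

I handed the job in at about 25 s on the robot's clock: the pin is in the tray, the bush is in the tin, and the leaf is gripped at about 40 N with its knuckle between the jamb's two, matching them to under 0.3 px in the last wrist picture; the hand-in returned no verdict.

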